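Set out the goods siding on a model railway

ROBOT

A 6-joint arm with a two-finger parallel gripper is mounted at the origin on the work surface. World frame = base frame: x ahead of the robot, y to its left, z up, the work surface at z = 0. Lengths are in m, angles in degrees, forces in N, time in s.
With the tool pointing down it reaches from about 0.35 to 0.975 m from the base axis. Payload 4.9 kg.
Tool frame: the origin (TCP) lies midway between the tips of the shut fingers; the grasp point (between the pads) lies 19 mm behind it; z points along the fingers, y is the line along which they close (so a half turn about z gives the same grasp; the last joint's range is limited). The gripper opens to 85 mm and grips with 20 to 120 N. Pads are 22 mm wide; open, the fingers measure 114 mm over their backs; the gripper's body (76 mm by 85 mm) begins 54 mm behind the grasp point. The pads swing forward as they close: fully open they stand 13 mm farther back than shut.
Start: joints at [-80.558, 3.019, 92.412, -0, 84.569, -6.818], TCP at [0.175, -0.6, 0.231] pointing down, gripper open.
Joint ranges: [-172.51, 172.51], [-57.92, 126.97], [3.15, 148.05], [-58.71, 238.71], [5.1, 150.11], [-179.66, 179.66]. Speed limits (degrees/s): [147.25, 147.25, 180, 180, 180, 180].

INTERFACE

Orientations are given as [roll, pitch, yaw] about the fixed x, y, z axes, in that order (R = Rz(yaw) Ry(pitch) Rx(roll)).
In Python, from cell import monitor, optics, hand_in gives the robot as it stands. The module is installed in compiled form; this text tells all that it offers.
- The arm moves only by the tool arm_command, never from a script. Its argument "plan" is a list that holds one entry, the list of rows, each a list of 6 numbers: the shift along the tool's x, y, z in m, then the turn, a rotation vector about the tool's x, y, z in degrees. In form: [[[tx, ty, tz, ax, ay, az], ...]]. A call has 1 to 10 rows; each row shifts and turns the commanded pose from where the row before left it, along the tool's axes as they then stand; what a row does not reach is not made up. A row lasts 1/12 s, in which the tool goes at most 41.7 mm and 7.16 degrees, less where a joint would pass 70% of its speed; a pose out of reach is approached as far as the arm can. A call with a gripper value outside its range is refused whole. "gripper" is the closure, from 0 (fully open) to 1 (shut), set as the call begins (left out, the last holds). The fingers move at their own pace and stop on an object; "force" is the grip in N (left out, the last holds). Time passes only in rows, so rows that do not move let the fingers close. It gives the time, the measured TCP pose, the force, the opening and the grip force at its end, in the units of the state.
- monitor.get_obs(): the state, without advancing time (a new reading comes with each control period).
- optics.grab_frame(name): name is "scene" or "top" or "wrist"; returns (picture, depth): 400x640x3 uint8, blue, green, red; 400x640 float32, m along the optical axis (not along the pixel's ray), 0 where there is no reading.
- optics.camera_model(name): a dict with "camera_matrix" (3x3 intrinsics, pixels), "R" (3x3) and "t" (3): a world point X has camera coordinates R X + t. Camera axes: x right, y down, z forward; pixel columns grow to the right and rows downward; lengths in m; the calibration is good to about 2 mm. A picture is of the moment at which its call begins: read the wrist's pose just before it. camera_model takes no time and is no camera call; for the wrist camera it gives the pose at the moment of the call.
- hand_in(): hands the job in; it is judged then, once.
Trained networks look in the newest picture that a camera, given by its name, has taken for a name from the list of things; names that differ only in an ending like _2 or _b are one class to them, and where a whole thing is asked for, a point or a joint stands for the part that bears it (a point fixed in the world has none). Each returns a list of dicts, best first, with "conf" (0 to 1); they miss things now and then, are a little off and sometimes report something else, mostly with a low value. They report only what shows in the picture. A call takes as long as a camera call. They do not tell look-alikes from the thing itself.
- optics.silhouettes(camera, thing): "mask" (400x640 bool, what is visible of it).
- optics.pinpoint(camera, thing): "position" ([x, y, z] in m, in world coordinates, good to about 4 mm: a listed point, or the origin of a listed thing).
The state is a dict: "time": time; "joint_pos": joint angles; "joint_velocities": joint speeds; "effort": joint torques, N m; "eef_pos": TCP position; "ee_rot": TCP orientation; "contact_force": force on the tool from outside, world axes, zero at the start; "moment": the same for the moment, N m; "width": finger opening in m; "grasp_force": force on a finger pad.
Only numpy, scipy, OpenCV 4.12 (cv2) and the standard library are available. Lean on these libraries where they do the work, as an engineer would, in place of code of your own. Each camera call takes 0.05 s, during which the arm holds its last target. There are 200 camera calls.

TASK

Set out the goods siding on this model railway: load the shipping container squarely and centrally onto the deck of the flat wagon, lengthwise along it, and stand the brick signal cabin on the ground directly behind the wagon (on the side of the track away from the robot), midway along the wagon, its long side parallel to the track and about 25 mm of bare ground between its wall and the edge of the ballast. Stand the water tower in the middle of whichever concrete plinth is nearer the buffer stop and the light signal in the middle of the other plinth; the signal's foot plate is held in the slotted carrying rail, so slide it along the slot to the open end before lifting it out. Everything must be left upright, and the glass paint jar must not be moved.

Things in the scene. Friction and masses are not known exactly. Their poses are not given: they have to be found in the camera images.
- container: Loose model shipping container, grey ribbed box, 124 mm (its x) by 50 mm (its y) by 54 mm high, 0.1 to 0.2 kg. Starts standing on the ground. Origin: centre of its underside; z up. Grip it across the 50 mm width (its y).
- cabin: Loose model brick signal cabin, dark gable roof with its ridge along its y. Walls 60 mm long (its y), 46 mm deep (its x), 50 mm high; ridge 73 mm high; eaves overhang the long walls by 3 mm, the end walls are flush: grip across the end walls (60 mm, along its y) at 25 to 40 mm height. 0.14 kg. Starts on the ground. Origin: centre of its underside; z up.
- tower: Loose model water tower: round wooden tank 54 mm in diameter between 50 and 95 mm height with a low conical roof to 106 mm, on four legs and a round base 52 mm in diameter. 0.12 to 0.2 kg. Starts on the ground. Origin: centre of its underside; z up. Grip the tank at about 72 mm height, from any side.
- signal: Loose model light signal, 0.1 kg: foot plate 44 (x) x 36 x 5 mm, grey post 12 mm thick, black head from 44 to 80 mm height, 24 mm wide (its y), 20 mm deep (its x). Origin: centre of the foot's underside; z up. Starts upright in the rail, foot under the slot's lips, axes parallel to the rail's. Grip the head across its y at 62 mm height; it slides freely along the slot.
- siding: Fixed straight track, 350 mm along its y, with a flat wagon fixed at its middle. Ballast bed 80 mm wide (x from -40 to 40 mm), 6 mm high; rail tops at 14 mm. Wagon's plank deck 150 mm (y) by 52 mm (x), its top 40 mm above the ground. Origin: on the ground under the wagon's middle; +x points away from the robot (behind the wagon), +y to the robot's left, give or take 0.2 rad.
- buffer: Fixed buffer stop, a timber beam 64 mm wide on two steel posts, standing across one end of the siding's track, 155 mm from the wagon's middle, top 38 mm above the ground. Which end it is on changes; a flat plank crossing lies at the other end. Origin: between the feet of its posts, 8 mm above the ground.
- plinth_left: Fixed concrete plinth, a flat grey square 70 x 70 mm, 4 mm high, on the ground behind the siding to the robot's left (+y). Origin: centre of its underside, on the ground.
- plinth_right: Fixed concrete plinth, the same, 70 x 70 x 4 mm, to the robot's right (-y). Origin: centre of its underside, on the ground.
- rail: Fixed aluminium rail, 160 (x) x 60 mm, T-slot along its x. Slot floor 6 mm above the ground; slot 42 mm wide, 9 mm high under lips (tops at 19 mm) with a 20 mm gap for the post. Lips and walls span x = -72 to 12 mm; -x end closed; bare floor from x = 12 to 80. Signal starts at x = -45 to -15 and lifts free beyond x = 36 (best 50). Origin: underside centre; +x away from the robot.
- jar: Loose glass paint jar with a steel cap, 38 mm in diameter, 50 mm high, standing on the ground behind the place of the cabin; a bystander, not to be moved. Origin: centre of its underside.
Not all that is in view belongs to the job. Of the things that look like the container, take the one that is farthest to the robot's left at the start.

How it is judged:
By the outcome, as a careful person would: the job done as asked, in the order asked, and still so for the second after the job is handed in, with the robot touching nothing.
It also fails if it takes over 112 s, if anything falls off the work surface, if the arm or the gripper's body presses on something with over 40 N, if the wrist force passes 120 N, or if a joint passes its speed limit or range.

## Working session

There is one attempt and no reset: what is moved stays moved. The work goes in short steps, Python scripts to look and compute and a tool call to move; the robot and the scene stay as the last step left them, time stands still between calls to the robot, and variables do not carry over. Pictures are saved under pics/ and viewed, at most 14 in all, crops included, and the job is handed in when it is done.

Besides the shell and the picture viewer there is one more tool, called after ">>>" by a JSON object that holds its "api" and its "payload". arm_command: Moves the arm, as the interface text tells. Its arguments: {"type":"object","properties":{"plan":{"type":"array","items":{"type":"array","items":{"type":"array","items":{"type":"number"}}}},"gripper":{"type":"number"},"force":{"type":"number"}},"required":["plan"]}

```bash
mkdir -p pics; cat > h.py <<'E'
import numpy as np, cv2
from cell import monitor, optics
from scipy.spatial.transform import Rotation as Ro
def world(cam,pic_depth,mask=None):
    m=optics.camera_model(cam);K=np.array(m["camera_matrix"]);R=np.array(m["R"]);t=np.array(m["t"])
    v,u=np.mgrid[:400,:640];z=pic_depth
    c=np.stack([(u-K[0,2])/K[0,0]*z,(v-K[1,2])/K[1,1]*z,z],-1)
    return (c-t)@R
def st():
    o=monitor.get_obs();print(o["time"],np.round(o["eef_pos"],4),np.round(o["ee_rot"],2),o["width"],o["grasp_force"])
    return o
E
python3 - <<'E'
from h import *
st()
for c in("scene","top"):
    p,d=optics.grab_frame(c);cv2.imwrite(f"pics/{c}0.png",p);np.save(f"{c}0.npy",d)
    for n in "container cabin tower signal siding buffer plinth_left plinth_right rail jar".split():
        for r in optics.pinpoint(c,n): print(c,n,np.round(r["position"],4),round(r["conf"],2))
E
```

```text
0.0 [ 0.1749 -0.5994  0.23  ] [-1.7988e+02 -1.0000e-02  1.6260e+01] 0.08539304604471448 0.0
scene container [ 0.2795  0.2088 -0.0049] 0.81
scene cabin [ 0.5809 -0.3305  0.0014] 0.97
scene tower [0.5882 0.3421 0.0021] 0.83
scene tower [ 0.4229 -0.1413  0.0056] 0.64
scene signal [ 0.3557 -0.3213  0.0086] 0.81
scene siding [0.4408 0.0118 0.0025] 0.96
scene buffer [ 0.4224 -0.1401  0.0056] 0.53
scene plinth_left [ 0.6248  0.1671 -0.0007] 0.61
scene plinth_right [ 6.502e-01 -1.903e-01 -2.000e-04] 0.97
scene rail [ 0.3767 -0.3208  0.0012] 0.88
scene jar [6.84e-01 2.97e-02 4.00e-04] 0.65
top container [ 0.435   0.2829 -0.0009] 0.83
top container [0.2794 0.2084 0.0008] 0.57
top cabin [ 0.5736 -0.3309  0.003 ] 0.56
top cabin [ 0.6498 -0.1873  0.0012] 0.31
top tower [ 0.59    0.3422 -0.    ] 0.77
top signal [ 0.6195  0.1644 -0.0053] 0.74
top siding [ 0.4404  0.0064 -0.0019] 0.97
top siding [ 0.5779 -0.334   0.0007] 0.16
top buffer [ 0.4236 -0.14    0.0067] 0.66
top plinth_left [ 0.6225  0.1635 -0.0027] 0.95
top plinth_right [ 6.514e-01 -1.854e-01  3.000e-04] 0.56
top plinth_right [ 0.3576 -0.322   0.0073] 0.29
top rail [ 0.3802 -0.3228  0.0048] 0.78
top jar [ 0.6853  0.0362 -0.0023] 0.48
```

View pics/top0.png

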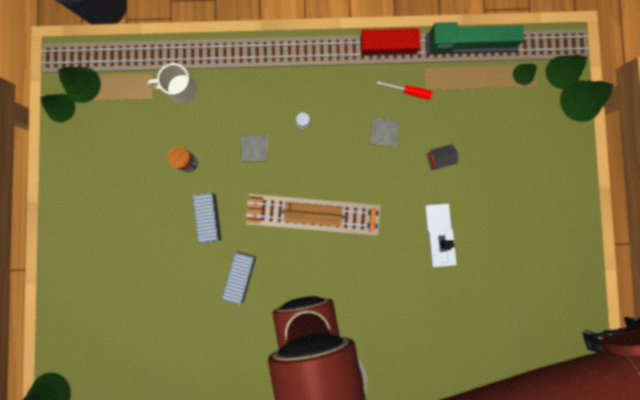

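View pics/scene0.png

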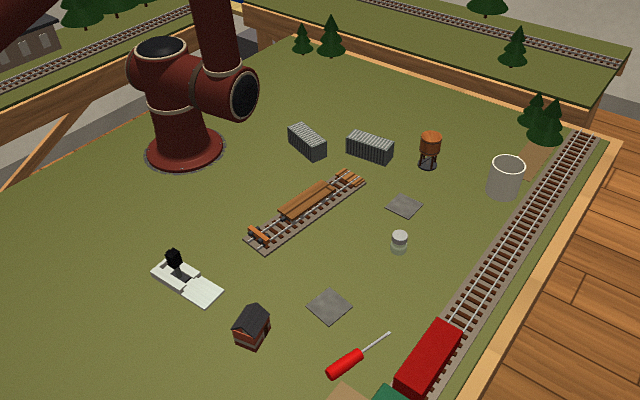

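```bash
python3 - <<'E'
from h import *
d=np.load("top0.npy");P=world("top",d);ok=d>0
def rect(name,c,r,z0,z1):
    m=ok&(np.hypot(P[...,0]-c[0],P[...,1]-c[1])<r)&(P[...,2]>z0)&(P[...,2]<z1)
    q=(P[m][:,:2]*1000).astype(np.float32)
    if len(q)<10: print(name,len(q));return
    b=cv2.minAreaRect(q);print(name,len(q),np.round(b[0],1),np.round(b[1],1),round(b[2],1),"z",np.round(np.median(P[m][:,2]),4))
rect("contA",(.435,.283),.09,.045,.065)
rect("contB",(.279,.208),.09,.045,.065)
rect("cabin",(.576,-.331),.07,.042,.09)
rect("deck",(.44,.008),.1,.034,.046)
rect("tower",(.59,.342),.06,.085,.12)
rect("signal",(.356,-.321),.05,.068,.09)
rect("rail lips",(.378,-.321),.1,.015,.024)
rect("rail all",(.378,-.321),.12,.0035,.024)
rect("jar",(.685,.034),.05,.042,.06)
rect("pl",(.6235,.165),.06,.002,.008)
rect("pr",(.651,-.188),.06,.002,.008)
rect("ballast",(.44,.008),.2,.0035,.018)
# ground bias
m=ok&(abs(P[...,2])<.003);print("ground",np.median(P[m][:,2]), np.linalg.inv(np.array(optics.camera_model("top")["R"]))[:,2])
E
```

```text
contA 981 [435.3 286.8] [123.9  51.8] 6.3 z 0.0545
contB 1008 [280.2 205.1] [ 51.8 123.7] 73.3 z 0.0545
cabin 512 [ 578.  -328.5] [53.1 60.6] 13.2 z 0.0609
deck 1140 [438.5   7.3] [157.8  52.2] 83.6 z 0.0406
tower 382 [587.  343.6] [54.3 52.4] 27.2 z 0.0998
signal 101 [ 352.  -321.1] [24.6 24.4] 0.3 z 0.0849
rail lips 497 [ 343.3 -322.4] [92.  61.3] 3.3 z 0.0192
rail all 1825 [ 377.9 -320.3] [230.4 237.7] 34.7 z 0.0072
jar 147 [684.9  31.5] [31.3 34.2] 88.8 z 0.0507
pl 755 [623.2 165. ] [116.6 114.1] 72.3 z 0.0043
pr 725 [ 651.2 -188.9] [117.1 116.5] 89.4 z 0.0042
ballast 4068 [440.4   8.6] [397.7 393.4] 41.3 z 0.006
ground 0.00019249811491476687 [ 0.08339416  0.00839578 -0.99648127]
```

Top view: there are two container look-alikes, at px (205,218), y≈+0.287, and px (238,278), y≈+0.205. The first is farther to the robot's left, so it is the one meant. The buffer is at px (374,218), on the right, so the tower goes on the right plinth (384,132) and the signal on the left plinth (254,148). The scene view agrees.

```bash
python3 - <<'E'
from h import *
p=cv2.imread("pics/top0.png");d=np.load("top0.npy");P=world("top",d)
cv2.imwrite("pics/crop1.png",cv2.resize(p[120:320,170:470],None,fx=2.6,fy=2.6,interpolation=cv2.INTER_CUBIC))
def rect(name,mask,seed):
    n,l,s,c=cv2.connectedComponentsWithStats(mask.astype(np.uint8))
    i=1+np.argmin([np.hypot(*(c[k]-seed))+ (1e3 if s[k,4]<80 else 0) for k in range(1,n)])
    q=(P[l==i][:,:2]*1000).astype(np.float32);b=cv2.minAreaRect(q)
    print(name,len(q),np.round(b[0],1),np.round(b[1],1),round(b[2],1),"mean",np.round(q.mean(0),1))
hsv=cv2.cvtColor(p,cv2.COLOR_BGR2HSV)
z=P[...,2]
notgreen=((hsv[...,0]<25)|(hsv[...,0]>60)|(hsv[...,1]<70))&(d>0)
rect("pl",notgreen&(z<.02),(254,148));rect("pr",notgreen&(z<.02),(384,132))
rect("siding",notgreen&(z<.06),(313,214));rect("rail",notgreen&(z<.03),(440,235))
rect("deck",(z>.035)&(z<.045),(313,214))
rect("buf",(z>.028)&(z<.045),(374,218))
E
```

```text
pl 679 [622.4 165.7] [71.4 69.5] 88.4 mean [621.5 164.9]
pr 671 [ 655.  -184.5] [70.5 71.2] 82.2 mean [ 654.8 -184.5]
siding 4022 [439.8  13.4] [353.8  81.8] 83.7 mean [438.7  12.9]
rail 1498 [ 377.2 -323.6] [167.5  69.7] 3.6 mean [ 378.7 -319.1]
deck 1098 [438.9  11.2] [149.7  52.1] 83.7 mean [438.7  11.6]
buf 184 [ 421.9 -142.1] [27.6 62.9] 83.5 mean [ 421.6 -142. ]
```

View pics/crop1.png

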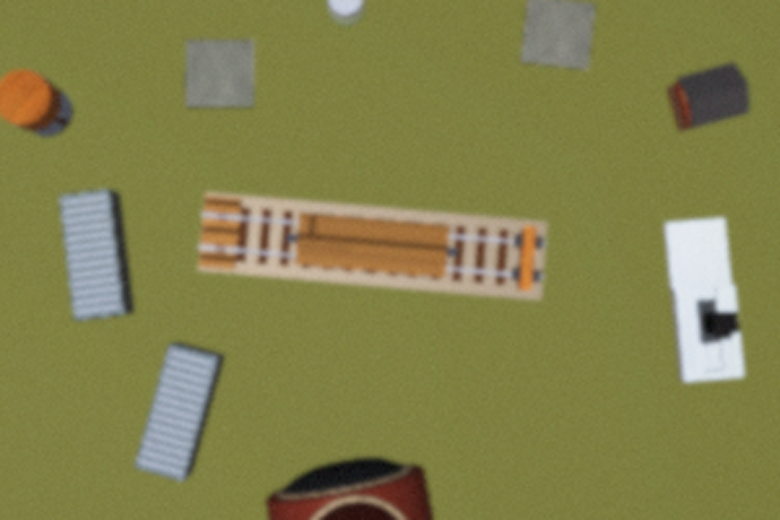

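>>> {"api": "arm_command", "payload": {"plan": [[[0.0283,0.0283,0,0,0,0],[0.0283,0.0283,0,0,0,0]]], "gripper": 0}}

```text
time: 1.27
eef_pos: [0.2446, -0.6385, 0.2311]
ee_rot: [-180.0, 0.0, 16.1]
contact_force: [-0.8, -0.1, -0.6]
width: 0.0854
grasp_force: 0.0
```

The crop confirms that the left-hand container, at crop (95,255), is farther left than the one at (180,410), so I take that one.

>>> {"api": "arm_command", "payload": {"plan": [[[0,0,0,0,0,4.9],[0,0,0,0,0,4.9],[0.0247,-0.03,0,0,0,0],[0.0247,-0.03,0,0,0,0],[0.0247,-0.03,0,0,0,0],[0.0247,-0.03,0,0,0,0],[0.0247,-0.03,0,0,0,0],[0.0247,-0.03,0,0,0,0],[0.0247,-0.03,0,0,0,0],[0.0247,-0.03,0,0,0,0]]]}}

```text
time: 2.1
eef_pos: [0.4152, -0.3761, 0.2315]
ee_rot: [180.0, -0.0, 6.4]
contact_force: [0.8, 0.1, -1.2]
width: 0.0851
grasp_force: 0.0
```

>>> {"api": "arm_command", "payload": {"plan": [[[0.0247,-0.03,0,0,0,0],[0.0247,-0.03,0,0,0,0],[0.0247,-0.03,0,0,0,0],[0.0247,-0.03,0,0,0,0],[0.0066,-0.037,0,0,0,0],[0.0066,-0.037,0,0,0,0],[0.0066,-0.037,0,0,0,0],[0.0066,-0.037,0,0,0,0],[0.0066,-0.037,0,0,0,0],[0.0066,-0.037,0,0,0,0]]]}}

```text
time: 2.93
eef_pos: [0.5134, -0.0206, 0.2316]
ee_rot: [180.0, -0.0, 6.4]
contact_force: [1.0, 0.4, -0.2]
width: 0.0856
grasp_force: 0.0
```

>>> {"api": "arm_command", "payload": {"plan": [[[0.0066,-0.037,0,0,0,0],[0.0066,-0.037,0,0,0,0],[-0.0084,-0.035,0,0,0,0],[-0.0084,-0.035,0,0,0,0],[-0.0084,-0.035,0,0,0,0],[-0.0084,-0.035,0,0,0,0],[-0.0084,-0.035,0,0,0,0],[0,0,0,0,0,0],[0,0,0,0,0,0]]]}}

```text
time: 3.68
eef_pos: [0.4563, 0.2231, 0.2314]
ee_rot: [180.0, -0.0, 6.7]
contact_force: [-0.3, 0.3, -0.4]
width: 0.0853
grasp_force: 0.0
```

```bash
cat >> h.py <<'E'
def go(x,y,z,yaw,cur=None):
    o=monitor.get_obs();p=np.array(o["eef_pos"]);w=o["ee_rot"][2]
    if cur is not None: p,w=np.array(cur[:3]),cur[3]
    a=(w-yaw+180)%360-180;d=np.array([x,y,z])-p;c,s=np.cos(np.radians(yaw)),np.sin(np.radians(yaw))
    t=np.array([c*d[0]+s*d[1],s*d[0]-c*d[1],-d[2]]);n=max(1,int(np.ceil(np.linalg.norm(t[:2])/.040)))
    print("turn %.1f in %d | shift %s | %d rows of %s"%(a,np.ceil(abs(a)/7),np.round(t,4),n,np.round(t/n,4)))
def comp(cam,d,lo,hi,c,r):
    P=world(cam,d);m=(d>0)&(np.hypot(P[...,0]-c[0],P[...,1]-c[1])<r)&(P[...,2]>lo)&(P[...,2]<hi)
    n,l,s,_=cv2.connectedComponentsWithStats(m.astype(np.uint8))
    q=P[l==1+np.argmax(s[1:,4])];b=cv2.minAreaRect((q[:,:2]*1000).astype(np.float32))
    print(cam,len(q),np.round(b[0],1),np.round(b[1],1),round(b[2],1),"z",np.round(np.median(q[:,2]),4));return b
E
python3 - <<'E'
from h import *
st();d=optics.grab_frame("wrist")
cv2.imwrite("pics/w1.png",d[0])
comp("wrist",d[1],.045,.065,(.435,.287),.1)
go(.4353,.2868,.018,6.3)
E
```

```text
3.6833 [0.4563 0.2231 0.2314] [ 1.7998e+02 -2.0000e-02  6.6700e+00] 0.08530243068906065 0.0
wrist 5263 [436.1 287. ] [124.2  51. ] 6.4 z 0.0545
turn 0.3 in 1 | shift [-0.0143 -0.0667  0.2134] | 2 rows of [-0.0071 -0.0333  0.1067]
```

>>> {"api": "arm_command", "payload": {"plan": [[[-0.0068,-0.0335,0,0,0,0.3],[-0.0068,-0.0335,0,0,0,0],[0,0,0.03,0,0,0],[0,0,0.03,0,0,0],[0,0,0.03,0,0,0],[0,0,0.03,0,0,0],[0,0,0.03,0,0,0],[0,0,0.03,0,0,0],[0,0,0.017,0,0,0],[0,0,0.016,0,0,0]]]}}

```text
time: 4.57
eef_pos: [0.4359, 0.2848, 0.0161]
ee_rot: [179.9, 0.1, 6.0]
contact_force: [0.3, 0.6, 0.3]
width: 0.0856
grasp_force: 0.0
```

>>> {"api": "arm_command", "payload": {"plan": [[[0,0,0,0,0,0],[0,0,0,0,0,0],[0,0,0,0,0,0],[0,0,0,0,0,0],[0,0,0,0,0,0],[0,0,0,0,0,0],[0,0,0,0,0,0]]], "gripper": 1, "force": 30}}

```text
time: 5.15
eef_pos: [0.4373, 0.2872, 0.0198]
ee_rot: [-180.0, -0.2, 6.2]
contact_force: [1.0, -2.3, 3.8]
width: 0.05
grasp_force: 33.3
```

>>> {"api": "arm_command", "payload": {"plan": [[[0,0,-0.015,0,0,0],[0,0,-0.035,0,0,0],[0,0,-0.035,0,0,0],[0,0,-0.035,0,0,0],[0,0,0,0,0,-7],[0,0,0,0,0,-7],[0,0,0,0,0,-7],[0,0,0,0,0,-7],[0,0,0,0,0,-7],[0,0,0,0,0,-7]]]}}

```text
time: 5.98
eef_pos: [0.4353, 0.2869, 0.1377]
ee_rot: [-180.0, 0.1, 48.5]
contact_force: [-0.5, 0.1, -2.4]
width: 0.0497
grasp_force: 32.5
```

>>> {"api": "arm_command", "payload": {"plan": [[[0,0,0,0,0,-7],[0,0,0,0,0,-7],[0,0,0,0,0,-7],[0,0,0,0,0,-7],[0,0,0,0,0,-7],[0,0,0,0,0,0],[0,0,0,0,0,0]]]}}

```text
time: 6.57
eef_pos: [0.4356, 0.2869, 0.1379]
ee_rot: [-180.0, 0.0, 83.0]
contact_force: [0.2, -0.5, -2.0]
width: 0.0496
grasp_force: 32.5
```

```bash
python3 - <<'E'
from h import *
st();d=optics.grab_frame("wrist")[1]
comp("wrist",d,.12,.22,monitor.get_obs()["eef_pos"][:2],.1)
go(.439,.0115,.07,83.7)
E
```

```text
6.5667 [0.4356 0.2869 0.1379] [-1.7995e+02  2.0000e-02  8.3000e+01] 0.049608036779531364 32.51603901386261
wrist 54634 [438.  305.6] [ 84.3 127.7] 83.1 z 0.1742
turn -0.7 in 1 | shift [-0.2734  0.0335  0.068 ] | 7 rows of [-0.0391  0.0048  0.0097]
```

>>> {"api": "arm_command", "payload": {"plan": [[[-0.0391,0.0048,0,0,0,-0.7],[-0.0391,0.0048,0,0,0,0],[-0.0391,0.0048,0,0,0,0],[-0.0391,0.0048,0,0,0,0],[-0.0391,0.0048,0,0,0,0],[-0.0391,0.0048,0,0,0,0],[-0.0391,0.0048,0,0,0,0],[0,0,0,0,0,0],[0,0,0,0,0,0],[0,0,0,0,0,0]]]}}

```text
time: 7.45
eef_pos: [0.4396, 0.0114, 0.1382]
ee_rot: [-180.0, -0.0, 83.7]
contact_force: [-0.6, 0.5, -2.4]
width: 0.0498
grasp_force: 32.5
```

```bash
python3 - <<'E'
from h import *
st();p,d=optics.grab_frame("wrist");cv2.imwrite("pics/w2.png",p)
go(.439,.0115,.0595,83.7)
d=optics.grab_frame("top")[1]; comp("top",d,.16,.19,(.439,.0115),.1)
E
```

```text
7.45 [0.4396 0.0114 0.1382] [-1.7998e+02 -4.0000e-02  8.3750e+01] 0.04981732376926104 32.54281997680664
turn 0.2 in 1 | shift [-0.0006 -0.0005  0.0787] | 1 rows of [-0.0006 -0.0005  0.0787]
top 1 [413.2 -32.6] [0. 0.] 0.0 z 0.1651
```

View pics/w2.png

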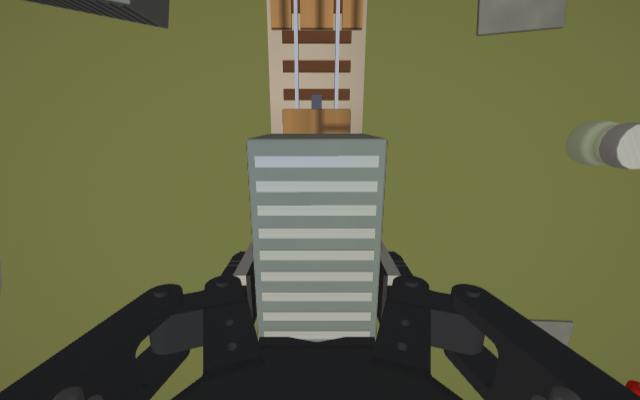

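The wrist view shows the container (columns 247–386, front edge at row 137) in line with the deck (columns 282–351, end at row 109) and with the track.

>>> {"api": "arm_command", "payload": {"plan": [[[0,-0.0005,0.02,0,0,0],[0,0,0.02,0,0,0],[0,0,0.02,0,0,0],[0,0,0.013,0,0,0],[0,0,0.006,0,0,0],[0,0,0,0,0,0],[0,0,0,0,0,0]]]}}

```text
time: 8.13
eef_pos: [0.4396, 0.0125, 0.0597]
ee_rot: [180.0, -0.0, 84.0]
contact_force: [-0.3, 1.4, 0.6]
width: 0.0497
grasp_force: 33.2
```

```bash
python3 - <<'E'
from h import *
st();print(monitor.get_obs()["contact_force"]);d=optics.grab_frame("wrist")[1]
P=world("wrist",d)
c,s=np.cos(np.radians(83.7)),np.sin(np.radians(83.7))
q=P-np.array([.439,.0115,0]);a=q[...,0]*c+q[...,1]*s;b=q[...,0]*s-q[...,1]*c
for n,lo,hi,w in(("deck",.035,.045,.02),("cont",.085,.11,.02)):
    m=(d>0)&(P[...,2]>lo)&(P[...,2]<hi)&(abs(b)<w)&(a<.085);print(n,np.percentile(a[m],[0,1,99,100]),m.sum(),np.median(P[m][:,2]))
m=(d>0)&(P[...,2]>.085)&(P[...,2]<.11)&(a>.04)&(a<.08);print("contb",np.percentile(b[m],[0.5,99.5]))
m=(d>0)&(P[...,2]>.035)&(P[...,2]<.045)&(a>.064)&(a<.08);print("deckb",np.percentile(b[m],[0.5,99.5]))
E
```

```text
8.1333 [0.4396 0.0125 0.0597] [ 1.7997e+02 -1.0000e-02  8.3990e+01] 0.04966489875644818 33.176169991493225
[-0.32626425  1.44905963  0.59957045]
deck [0.06189809 0.06195825 0.07593911 0.07605536] 2241 0.040359860166755454
cont [-0.02216368 -0.01842151  0.06169147  0.062079  ] 21061 0.09472451141710163
contb [-0.02449492  0.02466561]
deckb [-0.02534589  0.02586889]
```

>>> {"api": "arm_command", "payload": {"plan": [[[0,0,0,0,0,0],[0,0,0,0,0,0],[0,0,0,0,0,0],[0,0,0,0,0,0],[0,0,-0.02,0,0,0],[0,0,-0.035,0,0,0],[0,0,-0.04,0,0,0],[0,0,-0.04,0,0,0],[0,0,-0.03,0,0,0]]], "gripper": 0}}

```text
time: 8.93
eef_pos: [0.4399, 0.0111, 0.2281]
ee_rot: [179.8, 0.0, 83.8]
contact_force: [1.4, 0.4, 0.2]
width: 0.0852
grasp_force: 0.0
```

>>> {"api": "arm_command", "payload": {"plan": [[[0,0,0,0,0,7],[0,0,0,0,0,7],[0,0,0,0,0,7],[0,0,0,0,0,7],[0,0,0,0,0,7],[0,0,0,0,0,7],[0,0,0,0,0,7],[0,0,0,0,0,7],[0,0,0,0,0,7],[0,0,0,0,0,7]]]}}

```text
time: 9.77
eef_pos: [0.4392, 0.0111, 0.2243]
ee_rot: [180.0, -0.0, 13.5]
contact_force: [-0.3, 1.1, 0.5]
width: 0.0855
grasp_force: 0.0
```

```bash
python3 - <<'E'
from h import *
st();d=optics.grab_frame("top")[1]
comp("top",d,.085,.105,(.439,.0115),.09)
comp("top",d,.04,.09,(.576,-.329),.07)
go(.54,-.28,.22,13.2)
E
```

```text
9.7667 [0.4392 0.0111 0.2243] [ 1.80e+02 -1.00e-02  1.35e+01] 0.08554282552716723 0.0Traceback (most recent call last):
  File "<stdin>", line 3, in <module>
  File "h.py", line 21, in comp
    q=P[l==1+np.argmax(s[1:,4])];b=cv2.minAreaRect((q[:,:2]*1000).astype(np.float32))
             ~~~~~~~~~^^^^^^^^^
    return _wrapfunc(a, 'argmax', axis=axis, out=out, **kwds)
    return bound(*args, **kwds)
ValueError: attempt to get argmax of an empty sequence
```

>>> {"api": "arm_command", "payload": {"plan": [[[0.0038,0.0383,0,0,0,0.3],[0.0038,0.0383,0,0,0,0],[0.0038,0.0383,0,0,0,0],[0.0038,0.0383,0,0,0,0],[0.0038,0.0383,0,0,0,0],[0.0038,0.0383,0,0,0,0],[0.0038,0.0383,0,0,0,0],[0.0038,0.0383,0,0,0,0],[0,0,0,0,0,0],[0,0,0,0,0,0]]]}}

```text
time: 10.65
eef_pos: [0.5407, -0.2812, 0.2234]
ee_rot: [-179.9, 0.1, 13.5]
contact_force: [-0.1, 0.4, -0.3]
width: 0.0856
grasp_force: 0.0
```

```bash
python3 - <<'E'
from h import *
st();p,d=optics.grab_frame("wrist");cv2.imwrite("pics/w3.png",p)
b=comp("wrist",d,.044,.09,(.576,-.329),.07)
comp("wrist",d,.065,.09,(.576,-.329),.07)
go(b[0][0]/1000,b[0][1]/1000,.010,13.2)
d=optics.grab_frame("top")[1]
comp("top",d,.085,.105,(.439,.0115),.09)
E
```

```text
10.65 [ 0.5407 -0.2812  0.2234] [-1.7993e+02  6.0000e-02  1.3520e+01] 0.08555374396344918 0.0
wrist 3088 [ 578.  -327.1] [53.2 59.8] 14.3 z 0.0625
wrist 1249 [ 578.4 -327.2] [21.9 59.4] 13.6 z 0.0698
turn 0.4 in 1 | shift [0.0257 0.0545 0.2137] | 2 rows of [0.0128 0.0273 0.1069]
top 1025 [439.1  10.1] [123.7  51.1] 83.8 z 0.0946
```

View pics/w3.png

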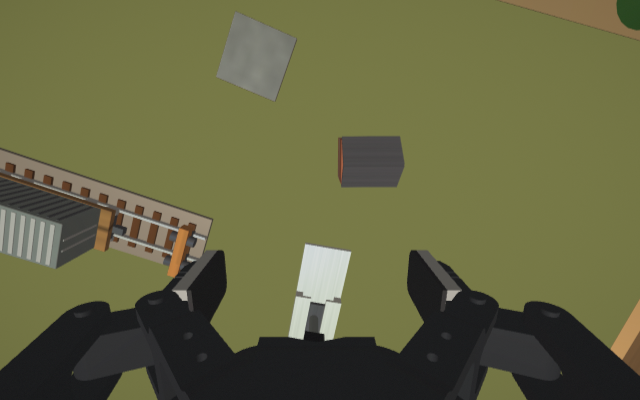

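The cabin is at px (372,162), upright with the grip space clear. The container sits on the wagon.

>>> {"api": "arm_command", "payload": {"plan": [[[0.0128,0.0272,0,0,0,0],[0.0128,0.0272,0,0,0,0],[0,0,0.035,0,0,0],[0,0,0.035,0,0,0],[0,0,0.035,0,0,0],[0,0,0.035,0,0,0],[0,0,0.035,0,0,0],[0,0,0.02,0,0,0],[0,0,0.018,0,0,0],[0,0,0,0,0,0]]]}}

```text
time: 11.58
eef_pos: [0.5754, -0.3226, 0.0066]
ee_rot: [-179.6, 0.3, 13.7]
contact_force: [-1.1, -0.0, -1.6]
width: 0.0857
grasp_force: 0.0
```

>>> {"api": "arm_command", "payload": {"plan": [[[0,0,0,0,0,0],[0,0,0,0,0,0],[0,0,0,0,0,0],[0,0,0,0,0,0],[0,0,0,0,0,0],[0,0,0,0,0,0],[0,0,0,0,0,0]]], "gripper": 1, "force": 30}}

```text
time: 12.17
eef_pos: [0.58, -0.327, 0.014]
ee_rot: [179.9, -0.2, 13.6]
contact_force: [-0.2, 0.9, 7.0]
width: 0.0596
grasp_force: 35.1
```

>>> {"api": "arm_command", "payload": {"plan": [[[0,0,-0.015,0,0,0],[0,0,-0.035,0,0,0],[0,0,-0.035,0,0,0],[0,0,-0.035,0,0,0],[0,0,0,0,0,7],[0,0,0,0,0,7],[0,0,0,0,0,6],[0,0,0,0,0,0],[0,0,0,0,0,0]]]}}

```text
time: 12.92
eef_pos: [0.5782, -0.3262, 0.1316]
ee_rot: [-180.0, 0.0, -6.3]
contact_force: [1.2, -0.3, -2.3]
width: 0.0596
grasp_force: 34.2
```

```bash
python3 - <<'E'
from h import *
st()
c,s=np.cos(np.radians(-6.3)),np.sin(np.radians(-6.3))
T=(.439+.088*c,.0115+.088*s);print(T)
go(*T,.0115,-6.3)
E
```

```text
12.9167 [ 0.5782 -0.3262  0.1316] [-1.80e+02  1.00e-02 -6.29e+00] 0.059647655999403096 34.150811433792114
(np.float64(0.5264685640800558), np.float64(0.0018433806239880161))
turn 0.0 in 1 | shift [-0.0874 -0.3204  0.1201] | 9 rows of [-0.0097 -0.0356  0.0133]
```

>>> {"api": "arm_command", "payload": {"plan": [[[-0.0097,-0.0356,0,0,0,0],[-0.0097,-0.0356,0,0,0,0],[-0.0097,-0.0356,0,0,0,0],[-0.0097,-0.0356,0,0,0,0],[-0.0097,-0.0356,0,0,0,0],[-0.0097,-0.0356,0,0,0,0],[-0.0097,-0.0356,0,0,0,0],[-0.0097,-0.0356,0,0,0,0],[-0.0097,-0.0356,0,0,0,0],[0,0,0,0,0,0]]]}}

```text
time: 13.75
eef_pos: [0.526, 0.0071, 0.131]
ee_rot: [-179.8, 0.1, -6.0]
contact_force: [0.1, -0.2, -1.2]
width: 0.0597
grasp_force: 34.1
```

>>> {"api": "arm_command", "payload": {"plan": [[[0,0,0.03,0,0,0],[0,0,0.03,0,0,0],[0,0,0.03,0,0,0],[0,0,0.015,0,0,0],[0,0,0,0,0,0],[0,0,0,0,0,0]]]}}

```text
time: 14.25
eef_pos: [0.5269, 0.0017, 0.0256]
ee_rot: [180.0, 0.1, -6.4]
contact_force: [0.5, -0.6, -1.0]
width: 0.0594
grasp_force: 34.1
```

```bash
python3 - <<'E'
from h import *
st();print(monitor.get_obs()["contact_force"])
go(.5265,.0018,.0115,-6.3)
p,d=optics.grab_frame("wrist");cv2.imwrite("pics/w4.png",p)
P=world("wrist",d);c,s=np.cos(np.radians(-6.3)),np.sin(np.radians(-6.3))
q=P-np.array([.439,.0115,0]);a=q[...,0]*c+q[...,1]*s;b=-q[...,0]*s+q[...,1]*c
m=(d>0)&(P[...,2]>.06)&(P[...,2]<.11)&(a>.06)&(a<.12)&(abs(b)<.03);print("cabin a",np.percentile(a[m],[.5,99.5]),"b",np.percentile(b[m],[.5,99.5]),"z",np.percentile(P[m][:,2],99))
E
```

```text
14.25 [0.5269 0.0017 0.0256] [ 1.80e+02  1.30e-01 -6.37e+00] 0.05943465346487451 34.06295120716095
[ 0.48973106 -0.60753807 -0.99181062]
turn -0.1 in 1 | shift [-0.0004 -0.0001  0.0141] | 1 rows of [-0.0004 -0.0001  0.0141]
cabin a [0.08694379 0.11454583] b [-0.02927944  0.02955195] z 0.10966748772297695
```

View pics/w4.png

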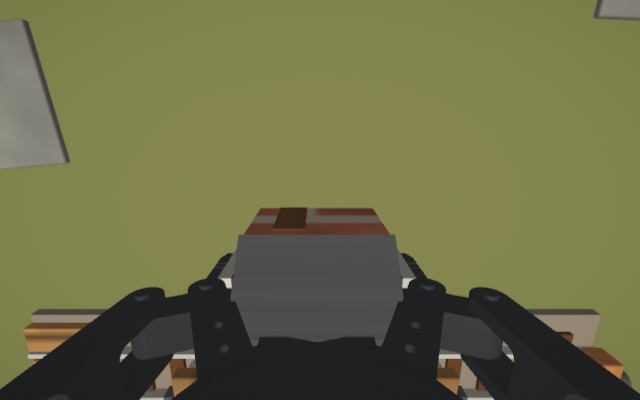

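The wrist view shows the cabin (columns 232–403) parallel to the track, with the ballast ends on both sides symmetric about it.

>>> {"api": "arm_command", "payload": {"plan": [[[0,0,0.008,0,0,0],[0,0,0.0045,0,0,0],[0,0,0.002,0,0,0],[0,0,0,0,0,0],[0,0,0,0,0,0]]]}}

```text
time: 14.72
eef_pos: [0.5289, 0.0016, 0.0139]
ee_rot: [180.0, -0.1, -6.4]
contact_force: [-2.5, 0.2, 7.1]
width: 0.0597
grasp_force: 35.3
```

>>> {"api": "arm_command", "payload": {"plan": [[[0,0,0,0,0,0],[0,0,0,0,0,0],[0,0,0,0,0,0],[0,0,0,0,0,0],[0,0,-0.02,0,0,0],[0,0,-0.035,0,0,0],[0,0,-0.04,0,0,0],[0,0,-0.04,0,0,0],[0,0,-0.04,0,0,0],[0,0,-0.035,0,0,0]]], "gripper": 0}}

```text
time: 15.55
eef_pos: [0.5278, 0.0019, 0.2247]
ee_rot: [-180.0, -0.1, -6.4]
contact_force: [1.3, 0.3, 0.3]
width: 0.0852
grasp_force: 0.0
```

```bash
python3 - <<'E'
from h import *
st();p,d=optics.grab_frame("wrist")
comp("wrist",d,.044,.09,(.5265,.002),.06)
comp("wrist",d,.068,.09,(.5265,.002),.06)
go(.54,.30,.23,-6.3)
E
```

```text
15.55 [0.5278 0.0019 0.2247] [-1.80e+02 -1.20e-01 -6.43e+00] 0.08519889178300556 0.0
wrist 2818 [533.6   1.5] [59.9 52.5] 83.4 z 0.071
wrist 1754 [533.7   1.5] [59.1 33.8] 83.5 z 0.0756
turn -0.1 in 1 | shift [-0.0244 -0.2977  0.0032] | 8 rows of [-0.0031 -0.0372  0.0004]
```

```bash
python3 - <<'E'
from h import *
st();p,d=optics.grab_frame("wrist");cv2.imwrite("pics/w5.png",p)
comp("wrist",d,.044,.09,(.5265,.002),.06)
comp("wrist",d,.068,.09,(.5265,.002),.06)
P=world("wrist",d)
m=(d>0)&(abs(P[...,2])<.004);print(np.median(P[m][:,2]))
E
```

```text
15.6 [0.5316 0.0014 0.2332] [179.98  -0.85  -6.43] 0.08576336726440303 0.0
wrist 2622 [527.5   2.1] [59.3 51.9] 83.6 z 0.0596
wrist 388 [527.6   2.2] [58.8  9.6] 83.6 z 0.0692
-0.002382389199022096
```

View pics/w5.png

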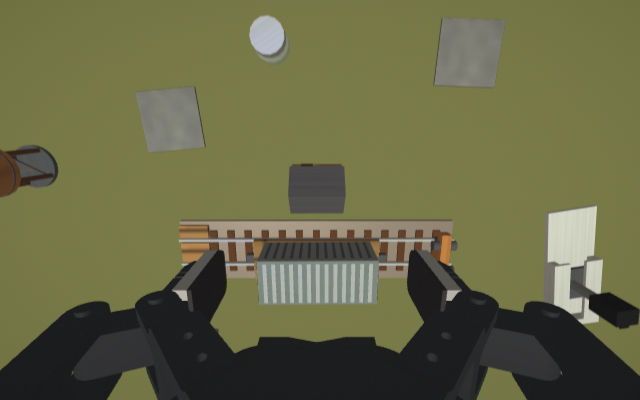

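Seen from above, the cabin at px (317,188) stands upright and centred behind the wagon. The container at (317,272) is centred on the deck, and the jar at (268,36) has not moved.

>>> {"api": "arm_command", "payload": {"plan": [[[-0.0031,-0.0372,0,0,0,0],[-0.0031,-0.0372,0,0,0,0],[-0.0031,-0.0372,0,0,0,0],[-0.0031,-0.0372,0,0,0,0],[-0.0031,-0.0372,0,0,0,0],[-0.0031,-0.0372,0,0,0,0],[-0.0031,-0.0372,0,0,0,0],[-0.0031,-0.0372,0,0,0,0],[0,0,0,0,0,0],[0,0,0,0,0,0]]]}}

```text
time: 16.48
eef_pos: [0.5356, 0.3019, 0.2203]
ee_rot: [179.9, 0.1, -6.3]
contact_force: [-0.5, -1.1, -0.7]
width: 0.0855
grasp_force: 0.0
```

>>> {"api": "arm_command", "payload": {"plan": [[[0,0,0,0,0,0],[0,0,0,0,0,0]]]}}

```text
time: 16.65
eef_pos: [0.5363, 0.2994, 0.2211]
ee_rot: [180.0, 0.0, -6.5]
contact_force: [-0.0, -0.1, 0.1]
width: 0.0852
grasp_force: 0.0
```

```bash
python3 - <<'E'
from h import *
st();p,d=optics.grab_frame("wrist");st()
comp("wrist",d,.085,.12,(.587,.343),.06)
P=world("wrist",d);m=(d>0)&(np.hypot(P[...,0]-.587,P[...,1]-.343)<.06)&(P[...,2]>.1);q=P[m];print(q[np.argsort(-q[:,2])[:30]].mean(0))
d=optics.grab_frame("top")[1];comp("top",d,.09,.12,(.587,.343),.06)
go(.587,.3436,.049,-6.3)
E
```

```text
16.65 [0.5363 0.2994 0.2211] [ 1.7995e+02  4.0000e-02 -6.5000e+00] 0.08515237780228384 0.0
16.7 [0.5364 0.2992 0.2214] [ 1.7997e+02  3.0000e-02 -6.5300e+00] 0.08536422672545384 0.0
wrist 3071 [586.8 344.5] [53.7 53.6] 64.2 z 0.0995
[0.55808284 0.31051899 0.32276596]
top 60 [598.2 327. ] [33.7 11.9] 28.3 z 0.0975
turn -0.2 in 1 | shift [ 0.0453 -0.0497  0.1726] | 2 rows of [ 0.0227 -0.0249  0.0863]
```

>>> {"api": "arm_command", "payload": {"plan": [[[0.0225,-0.0252,0,0,0,0],[0.0225,-0.0252,0,0,0,0],[0,0,0.02,0,0,0],[0,0,0.035,0,0,0],[0,0,0.035,0,0,0],[0,0,0.035,0,0,0],[0,0,0.03,0,0,0],[0,0,0.017,0,0,0],[0,0,0,0,0,0]]]}}

```text
time: 17.5
eef_pos: [0.5833, 0.3425, 0.0437]
ee_rot: [179.7, 0.5, -6.5]
contact_force: [-1.0, -0.5, -1.2]
width: 0.0855
grasp_force: 0.0
```

>>> {"api": "arm_command", "payload": {"plan": [[[0,0,0,0,0,0],[0,0,0,0,0,0],[0,0,0,0,0,0],[0,0,0,0,0,0],[0,0,0,0,0,0],[0,0,0,0,0,0],[0,0,0,0,0,0]]], "gripper": 1, "force": 30}}

```text
time: 18.08
eef_pos: [0.5886, 0.3457, 0.053]
ee_rot: [-179.9, -0.2, -6.4]
contact_force: [-0.2, -3.2, 6.5]
width: 0.0533
grasp_force: 31.9
```

>>> {"api": "arm_command", "payload": {"plan": [[[0,0,-0.015,0,0,0],[0,0,-0.03,0,0,0],[0,0,-0.035,0,0,0],[0,0,-0.04,0,0,0],[0,0,-0.02,0,0,0],[0,0,0,0,0,0],[0,0,0,0,0,0]]]}}

```text
time: 18.67
eef_pos: [0.5875, 0.3461, 0.1927]
ee_rot: [-179.9, -0.2, -6.4]
contact_force: [-0.2, 0.1, -2.5]
width: 0.0532
grasp_force: 32.1
```

```bash
python3 - <<'E'
from h import *
st();p,d=optics.grab_frame("wrist");cv2.imwrite("pics/w6.png",p)
go(.64,-.12,.19,-6.3)
E
```

```text
18.6667 [0.5875 0.3461 0.1927] [-179.85   -0.21   -6.43] 0.053160279131571904 32.078953832387924
turn -0.1 in 1 | shift [ 1.045e-01  4.567e-01 -3.000e-04] | 12 rows of [ 0.0087  0.0381 -0.    ]
```

View pics/w6.png

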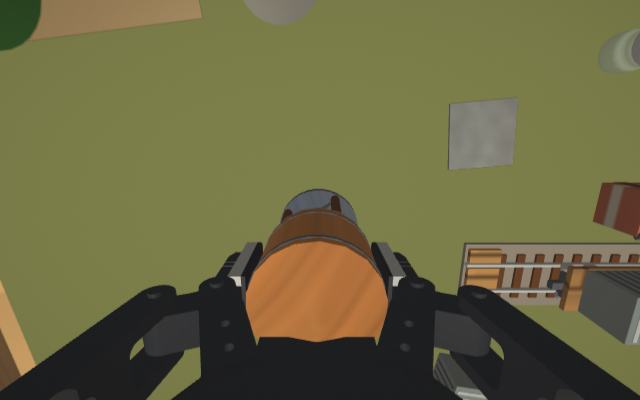

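The tower is held upright at px (317,270).

>>> {"api": "arm_command", "payload": {"plan": [[[0.0062,0.0381,0,0,0,0],[0.0062,0.0381,0,0,0,0],[0.0062,0.0381,0,0,0,0],[0.0062,0.0381,0,0,0,0],[0.0062,0.0381,0,0,0,0],[0.0062,0.0381,0,0,0,0],[0.0062,0.0381,0,0,0,0],[0.0062,0.0381,0,0,0,0],[0.0062,0.0381,0,0,0,0],[0.0062,0.0381,0,0,0,0]]]}}

```text
time: 19.55
eef_pos: [0.6036, -0.0415, 0.1864]
ee_rot: [-180.0, 0.3, -6.4]
contact_force: [0.4, 0.2, -2.0]
width: 0.0533
grasp_force: 32.4
```

>>> {"api": "arm_command", "payload": {"plan": [[[0,0.038,0,0,0,0],[0,0.038,0,0,0,0],[0,0.038,0,0,0,0],[0,0,0,0,0,0],[0,0,0,0,0,0],[0,0,0,0,0,0]]]}}

```text
time: 20.05
eef_pos: [0.5916, -0.1527, 0.1873]
ee_rot: [-179.9, 0.2, -6.5]
contact_force: [0.7, 0.8, -1.6]
width: 0.0535
grasp_force: 32.6
```

```bash
cat >> h.py <<'E'
def plinth(cam,p,d,c):
    P=world(cam,d);h=cv2.cvtColor(p,cv2.COLOR_BGR2HSV)
    m=(h[...,1]<70)&(d>0)&(P[...,2]<.015)&(np.hypot(P[...,0]-c[0],P[...,1]-c[1])<.07)
    m=cv2.morphologyEx(m.astype(np.uint8),cv2.MORPH_OPEN,np.ones((3,3)))
    n,l,s,_=cv2.connectedComponentsWithStats(m);q=P[l==1+np.argmax(s[1:,4])]
    b=cv2.minAreaRect((q[:,:2]*1000).astype(np.float32));print("plinth",len(q),np.round(b[0],1),np.round(b[1],1),round(b[2],1),np.round(np.median(q[:,2]),4))
E
python3 - <<'E'
from h import *
st();p,d=optics.grab_frame("wrist");cv2.imwrite("pics/w7.png",p);plinth("wrist",p,d,(.655,-.1845))
p,d=optics.grab_frame("top");plinth("top",p,d,(.622,.1655))
go(.655,-.1845,.057,-6.3)
E
```

```text
20.05 [ 0.5916 -0.1527  0.1873] [-179.9     0.23   -6.47] 0.05354436184800131 32.56307512521744
plinth 4733 [ 656.1 -183.7] [70.  70.6] 81.5 0.005
plinth 684 [622.1 166. ] [71.6 69.3] 89.2 0.0046
turn -0.1 in 1 | shift [0.0659 0.0255 0.1314] | 2 rows of [0.0329 0.0128 0.0657]
```

View pics/w7.png

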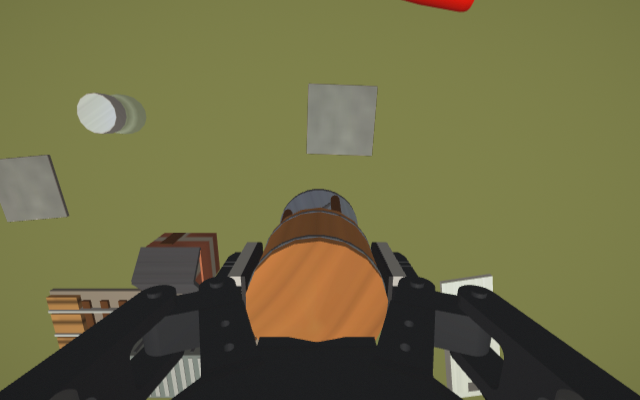

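The right plinth shows at px (342,120), clear, and measures (0.656, −0.184). The left one is at (33,188).

>>> {"api": "arm_command", "payload": {"plan": [[[0.0341,0.0119,0,0,0,0],[0.0341,0.0119,0,0,0,0],[0,0,0.02,0,0,0],[0,0,0.035,0,0,0],[0,0,0.035,0,0,0],[0,0,0.025,0,0,0],[0,0,0.012,0,0,0],[0,0,0,0,0,0],[0,0,0,0,0,0]]]}}

```text
time: 20.9
eef_pos: [0.6584, -0.1837, 0.063]
ee_rot: [-180.0, -0.0, -6.4]
contact_force: [0.7, -0.7, -0.6]
width: 0.0528
grasp_force: 32.2
```

>>> {"api": "arm_command", "payload": {"plan": [[[0,0,0.004,0,0,0],[0,0,0.002,0,0,0],[0,0,0.0015,0,0,0],[0,0,0,0,0,0],[0,0,0,0,0,0],[0,0,0,0,0,0]]]}}

```text
time: 21.4
eef_pos: [0.6587, -0.1849, 0.0565]
ee_rot: [180.0, -0.1, -6.4]
contact_force: [0.4, 0.4, 2.5]
width: 0.0529
grasp_force: 32.4
```

>>> {"api": "arm_command", "payload": {"plan": [[[0,0,0,0,0,0],[0,0,0,0,0,0],[0,0,0,0,0,0],[0,0,0,0,0,0],[0,0,0,0,0,0],[0,0,-0.02,0,0,0],[0,0,-0.035,0,0,0],[0,0,-0.04,0,0,0],[0,0,-0.04,0,0,0],[0,0,-0.04,0,0,0]]], "gripper": 0}}

```text
time: 22.23
eef_pos: [0.6575, -0.1845, 0.2317]
ee_rot: [-180.0, 0.0, -6.4]
contact_force: [-0.4, -0.3, 0.5]
width: 0.0857
grasp_force: 0.0
```

>>> {"api": "arm_command", "payload": {"plan": [[[0,0,0,0,0,-4.9],[0,0,0,0,0,-4.9],[-0.038,0.01,0,0,0,0],[-0.038,0.01,0,0,0,0],[-0.038,0.01,0,0,0,0],[-0.038,0.01,0,0,0,0],[-0.038,0.01,0,0,0,0],[-0.038,0.01,0,0,0,0],[-0.038,0.01,0,0,0,0],[-0.038,0.01,0,0,0,0]]]}}

```text
time: 23.07
eef_pos: [0.3574, -0.2825, 0.2302]
ee_rot: [180.0, -0.0, 3.4]
contact_force: [0.2, -0.9, 0.1]
width: 0.0852
grasp_force: 0.0
```

>>> {"api": "arm_command", "payload": {"plan": [[[0,0,0,0,0,0],[0,0,0,0,0,0],[0,0,0,0,0,0]]]}}

```text
time: 23.32
eef_pos: [0.3594, -0.2825, 0.2306]
ee_rot: [180.0, -0.1, 3.3]
contact_force: [-0.0, 0.0, -0.1]
width: 0.0854
grasp_force: 0.0
```

```bash
python3 - <<'E'
from h import *
st();p,d=optics.grab_frame("wrist");cv2.imwrite("pics/w8.png",p)
b=comp("wrist",d,.065,.1,(.352,-.321),.04)
comp("wrist",d,.015,.024,(.343,-.322),.1)
q,e=optics.grab_frame("top");comp("top",e,.098,.13,(.656,-.184),.06);comp("top",e,.085,.105,(.439,.0115),.09);comp("top",e,.068,.09,(.352,-.321),.04)
for r in optics.pinpoint("wrist","signal"):print(r)
go(.352,-.321,.047,3.4)
E
```

```text
23.3167 [ 0.3594 -0.2825  0.2306] [ 1.7998e+02 -5.0000e-02  3.3300e+00] 0.08542619726985275 0.0
wrist 663 [ 352.7 -320.7] [25.1 24.2] 3.7 z 0.086
wrist 2357 [ 343.5 -321.8] [92.4 60.1] 3.2 z 0.0193
top 347 [ 655.1 -184.6] [52.2 51.3] 87.0 z 0.1038
top 1021 [439.2  10.1] [124.2  51.1] 83.9 z 0.0946Traceback (most recent call last):
  File "<stdin>", line 5, in <module>
  File "h.py", line 21, in comp
    q=P[l==1+np.argmax(s[1:,4])];b=cv2.minAreaRect((q[:,:2]*1000).astype(np.float32))
             ~~~~~~~~~^^^^^^^^^
    return _wrapfunc(a, 'argmax', axis=axis, out=out, **kwds)
    return bound(*args, **kwds)
ValueError: attempt to get argmax of an empty sequence
```

View pics/w8.png

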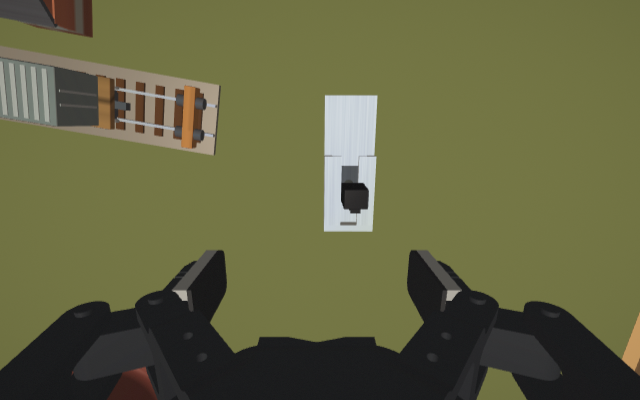

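The tower is centred on its plinth at (655.1, −184.6) mm. The signal head is at px (355,197) in the closed part of the rail, and the open floor is above it at rows 95–155.

>>> {"api": "arm_command", "payload": {"plan": [[[-0.0089,0.038,0,0,0,0],[0,0,0.02,0,0,0],[0,0,0.035,0,0,0],[0,0,0.035,0,0,0],[0,0,0.035,0,0,0],[0,0,0.03,0,0,0],[0,0,0.018,0,0,0],[0,0,0.0105,0,0,0],[0,0,0,0,0,0],[0,0,0,0,0,0]]]}}

```text
time: 24.25
eef_pos: [0.3533, -0.3208, 0.047]
ee_rot: [-180.0, 0.0, 3.4]
contact_force: [0.8, 0.1, 0.9]
width: 0.0855
grasp_force: 0.0
```

>>> {"api": "arm_command", "payload": {"plan": [[[0,0,0,0,0,0],[0,0,0,0,0,0],[0,0,0,0,0,0],[0,0,0,0,0,0],[0,0,0,0,0,0],[0,0,0,0,0,0],[0,0,0,0,0,0],[0,0,0,0,0,0]]], "gripper": 1, "force": 25}}

```text
time: 24.92
eef_pos: [0.3528, -0.3214, 0.0476]
ee_rot: [179.9, -0.0, 3.4]
contact_force: [-0.9, 0.2, 4.8]
width: 0.0234
grasp_force: 28.3
```

>>> {"api": "arm_command", "payload": {"plan": [[[0.009,0,0,0,0,0],[0.0095,0,0,0,0,0],[0.0095,0,0,0,0,0],[0.0095,0,0,0,0,0],[0.0095,0,0,0,0,0],[0.0095,0,0,0,0,0],[0.0095,0,0,0,0,0],[0.009,0,0,0,0,0],[0,0,0,0,0,0],[0,0,0,0,0,0]]]}}

```text
time: 25.75
eef_pos: [0.4286, -0.3169, 0.0476]
ee_rot: [179.9, -0.1, 3.4]
contact_force: [1.0, -0.0, 6.5]
width: 0.0237
grasp_force: 28.4
```

```bash
python3 - <<'E'
from h import *
o=st();print(o["contact_force"]);p,d=optics.grab_frame("wrist");q,e=optics.grab_frame("scene")
cv2.imwrite("pics/c9.png",np.hstack([cv2.resize(q[220:340,120:260],(467,400)),p[:,170:470]]))
E
```

```text
25.75 [ 0.4286 -0.3169  0.0476] [ 1.7993e+02 -1.0000e-01  3.4000e+00] 0.023684833234471823 28.438754975795746
[ 0.975868   -0.01811029  6.51501063]
```

View pics/c9.png

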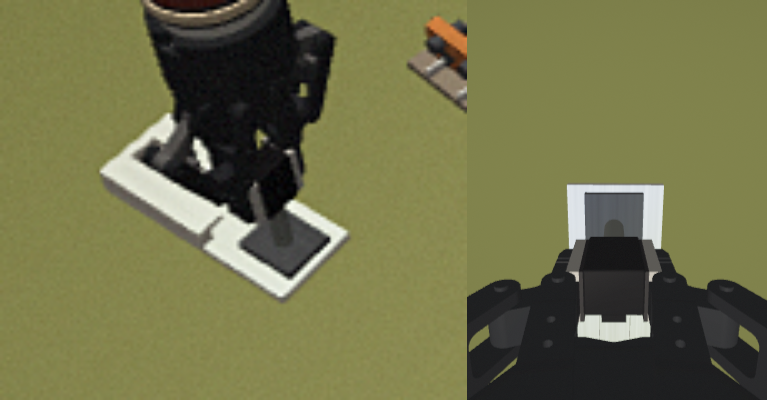

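The foot plate (crop px (285,240)) is wholly on the bare floor, clear of the lips.

>>> {"api": "arm_command", "payload": {"plan": [[[0,0,-0.01,0,0,0],[0,0,-0.02,0,0,0],[0,0,-0.03,0,0,0],[0,0,-0.035,0,0,0],[0,0,-0.035,0,0,0],[0,0,-0.02,0,0,4.6],[0.0101,-0.0391,0,0,0,0],[0.0101,-0.0391,0,0,0,0],[0.0101,-0.0391,0,0,0,0],[0.0101,-0.0391,0,0,0,0]]]}}

```text
time: 26.68
eef_pos: [0.4703, -0.1592, 0.1963]
ee_rot: [-180.0, 0.1, -1.3]
contact_force: [1.3, 1.0, -1.5]
width: 0.0237
grasp_force: 27.6
```

>>> {"api": "arm_command", "payload": {"plan": [[[0.0101,-0.0391,0,0,0,0],[0.0101,-0.0391,0,0,0,0],[0.0101,-0.0391,0,0,0,0],[0.0101,-0.0391,0,0,0,0],[0.0101,-0.0391,0,0,0,0],[0.0101,-0.0391,0,0,0,0],[0.0101,-0.0391,0,0,0,0],[0.0101,-0.0391,0,0,0,0],[0,0,0,0,0,0],[0,0,0,0,0,0]]]}}

```text
time: 27.52
eef_pos: [0.5577, 0.1516, 0.1957]
ee_rot: [180.0, 0.2, -1.0]
contact_force: [-0.0, -1.1, -0.9]
width: 0.0237
grasp_force: 27.6
```

>>> {"api": "arm_command", "payload": {"plan": [[[0,0,0,0,0,0],[0,0,0,0,0,0]]]}}

```text
time: 27.68
eef_pos: [0.558, 0.1489, 0.1963]
ee_rot: [180.0, 0.1, -1.3]
contact_force: [1.0, -1.2, -2.1]
width: 0.0238
grasp_force: 27.6
```

```bash
python3 - <<'E'
from h import *
st();p,d=optics.grab_frame("wrist");cv2.imwrite("pics/w10.png",p);plinth("wrist",p,d,(.622,.1655))
go(.622,.166,.047,-1.2)
E
```

```text
27.6833 [0.558  0.1489 0.1963] [ 1.7996e+02  7.0000e-02 -1.3100e+00] 0.023786025355426392 27.618311047554016
plinth 4435 [622.1 166. ] [70.4 69.8] 88.5 0.0046
turn -0.1 in 1 | shift [ 0.0634 -0.0186  0.1495] | 2 rows of [ 0.0317 -0.0093  0.0748]
```

View pics/w10.png

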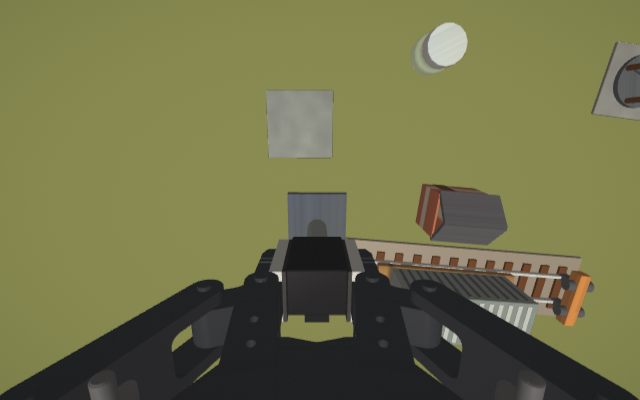

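```bash
python3 - <<'E'
from h import *
o=st();p,d=optics.grab_frame("wrist");P=world("wrist",d)
w=np.radians(o["ee_rot"][2]);c,s=np.cos(w),np.sin(w);q=P-np.array(o["eef_pos"]);a=q[...,0]*c+q[...,1]*s;b=q[...,0]*s-q[...,1]*c
m=(d>0)&(P[...,2]>.140)&(P[...,2]<.170)&(a>.012)&(a<.05)&(abs(b)<.03)
print(m.sum(),"a",np.percentile(a[m],[0,1,99,100]),"b",np.percentile(b[m],[1,99]),"z",np.median(P[m][:,2]))
go(.622,.166,.047,-1.3)
E
```

```text
27.7333 [0.5582 0.1487 0.1965] [ 1.7998e+02  4.0000e-02 -1.3400e+00] 0.02385208743797337 27.61815994977951
1185 a [0.01200152 0.01217978 0.02410212 0.02424565] b [-0.01785762  0.01741128] z 0.1603287093109014
turn -0.0 in 1 | shift [ 0.0632 -0.0188  0.1496] | 2 rows of [ 0.0316 -0.0094  0.0748]
```

>>> {"api": "arm_command", "payload": {"plan": [[[0.0306,-0.0094,0,0,0,0],[0.0306,-0.0094,0,0,0,0],[0,0,0.02,0,0,0],[0,0,0.035,0,0,0],[0,0,0.035,0,0,0],[0,0,0.03,0,0,0],[0,0,0.018,0,0,0],[0,0,0.007,0,0,0],[0,0,0,0,0,0],[0,0,0,0,0,0]]]}}

```text
time: 28.62
eef_pos: [0.621, 0.1669, 0.0529]
ee_rot: [-180.0, -0.1, -1.3]
contact_force: [-1.1, -0.6, -0.6]
width: 0.0236
grasp_force: 27.6
```

>>> {"api": "arm_command", "payload": {"plan": [[[0,0,0.003,0,0,0],[0,0,0.002,0,0,0],[0,0,0.0015,0,0,0],[0,0,0,0,0,0],[0,0,0,0,0,0],[0,0,0,0,0,0]]]}}

```text
time: 29.12
eef_pos: [0.6204, 0.1676, 0.0456]
ee_rot: [-180.0, -0.0, -1.2]
contact_force: [0.7, 0.2, -0.2]
width: 0.0234
grasp_force: 27.6
```

>>> {"api": "arm_command", "payload": {"plan": [[[0,0,0.0005,0,0,0],[0,0,0,0,0,0],[0,0,0,0,0,0],[0,0,0,0,0,0],[0,0,0,0,0,0],[0,0,-0.015,0,0,0],[0,0,-0.03,0,0,0],[0,0,-0.04,0,0,0],[0,0,-0.04,0,0,0],[0,0,-0.04,0,0,0]]], "gripper": 0}}

```text
time: 29.95
eef_pos: [0.6199, 0.1674, 0.2127]
ee_rot: [-180.0, -0.0, -1.2]
contact_force: [0.0, 0.3, -0.1]
width: 0.0852
grasp_force: 0.0
```

>>> {"api": "arm_command", "payload": {"plan": [[[-0.01,-0.038,0,0,0,0],[-0.01,-0.038,0,0,0,0],[-0.01,-0.038,0,0,0,0],[-0.01,-0.038,0,0,0,0],[-0.01,-0.038,0,0,0,0],[-0.01,-0.038,0,0,0,0],[-0.01,-0.038,0,0,0,0],[0,0,0,0,0,0],[0,0,0,0,0,0]]]}}

```text
time: 30.7
eef_pos: [0.5551, 0.437, 0.2109]
ee_rot: [-180.0, -0.1, -1.0]
contact_force: [-0.0, 0.2, -0.3]
width: 0.0854
grasp_force: 0.0
```

```bash
python3 - <<'E'
from h import *
st();p,d=optics.grab_frame("top");cv2.imwrite("pics/top9.png",cv2.resize(p[90:290,160:480],None,fx=2.4,fy=2.4))
for n,lo,hi,c,r in(("cont",.085,.105,(.439,.0115),.09),("cabin",.042,.09,(.5275,.002),.05),("tower",.098,.13,(.656,-.184),.06),("signal",.068,.1,(.622,.166),.04),("sigfoot",.0065,.02,(.622,.166),.04),("jar",.042,.06,(.685,.0315),.05)):
    print(n)
    try: comp("top",d,lo,hi,c,r)
    except ValueError: print("none")
E
```

```text
30.7 [0.5551 0.437  0.2109] [-1.7999e+02 -5.0000e-02 -1.0400e+00] 0.08544367683661795 0.0
cont
top 1020 [439.   10.1] [123.9  51.1] 84.0 z 0.0946
cabin
top 477 [527.4   0.9] [59.6 53.2] 83.1 z 0.0622
tower
top 342 [ 656.2 -185.6] [51.6 52.4] 46.7 z 0.1036
signal
top 97 [618.2 166.8] [24.7 23.2] 88.5 z 0.0837
sigfoot
top 142 [614.9 163.3] [40.7 51.1] 29.1 z 0.0094
jar
top 145 [685.3  31.6] [31.4 33.8] 88.5 z 0.0504
```

View pics/top9.png

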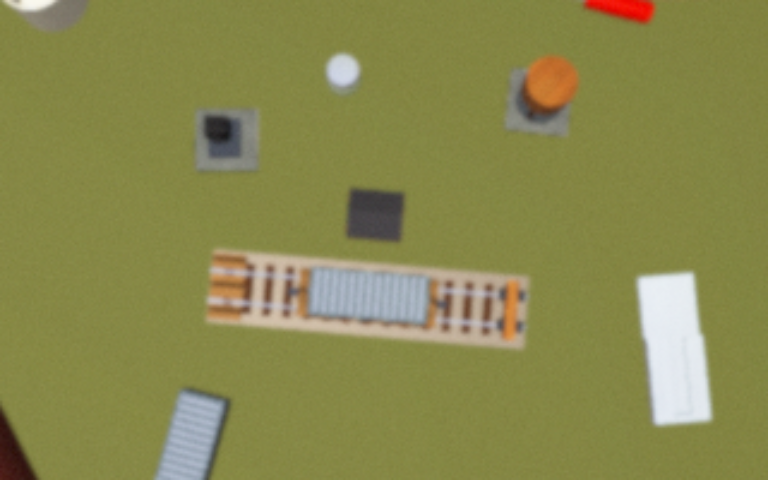

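The final view shows the container on the wagon at px (368,295), the cabin behind it at (375,215), the tower on the right plinth at (550,85) and the signal on the left plinth at (222,135). The jar at (342,72) has not moved. All of them measure within about 2 mm of target.

```bash
python3 -c "
from cell import hand_in
print(hand_in())"
```

```text
the job is handed in; nothing more can be done
None
```

The job is done and handed in at about 31 s of the 112 s allowed: container, cabin, tower and signal were placed in that order, each within about 2 mm of target in the final camera check, all upright, and the jar was not moved.

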